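Snap the guard on the clipper and tug-test it

ROBOT

A 6-joint arm with a two-finger parallel gripper is mounted at the origin on the work surface. World frame = base frame: x ahead of the robot, y to its left, z up, the work surface at z = 0. Lengths are in m, angles in rad, forces in N, time in s.
With the tool pointing down it reaches from about 0.375 to 0.9 m from the base axis. Payload 3.1 kg.
Tool frame: the origin (TCP) lies midway between the tips of the shut fingers; the grasp point (between the pads) lies 19 mm behind it (manip.tcp_to_grasp is the distance from the TCP to the grasp point, in m); z points along the fingers, y is the line along which they close (so a half turn about z gives the same grasp; the last joint's range is limited). The gripper opens to 85 mm and grips with 20 to 120 N. Pads are 22 mm wide; open, the fingers measure 114 mm over their backs; the gripper's body (76 mm by 85 mm) begins 54 mm behind the grasp point. The pads swing forward as they close: fully open they stand 13 mm farther back than shut.
Start: joints at [-1.361, 0.527, 1.433, -0, 1.181, -0.178], TCP at [0.236, -0.579, 0.231] pointing down, gripper open.
Joint ranges: [-3.08, 3.08], [-0.75, 2.2], [0.22, 2.44], [-1.43, 4.57], [0, 2.65], [-2.85, 2.85]. Speed limits (rad/s): [2.79, 2.79, 3.14, 3.14, 3.14, 3.14].

INTERFACE

Orientations are given as a unit quaternion [x, y, z, w].
In Python, from station import manip gives the robot as it stands. The module is installed in compiled form; this text tells all that it offers.
- The arm moves only by the shell command python3 -m crank 'ROWS' [OPENING] [FORCE]. ROWS is JSON, a list of rows, each a list of 2 entries, a list of its own where there are three numbers: the shift along the tool's x, y, z in cm, then the turn about the tool's z in degrees. In form: [[[x, y, z], spin], ...]. A call has 1 to 10 rows; each row is the pose to reach, as a shift and turn from the pose commanded when the call began, along the tool's axes at that moment; what a row does not reach only later rows make up. A row lasts 1/10 s, in which the tool goes at most 50 mm and 8.59 degrees, less where a joint would pass 70% of its speed; a pose out of reach is approached as far as the arm can. A call with a gripper value outside its range is refused whole. OPENING is the finger opening in cm, from 0 to 8.54, set as the call begins (- or left out, the last holds). The fingers move at their own pace and stop on an object; FORCE is the grip in N (left out, the last holds). Time passes only in rows, so rows that repeat a pose let the fingers close. It gives the time, the measured TCP pose, the force and the opening at its end, in the units of the state.
- manip.sense(): the state, without advancing time (a new reading comes with each control period).
- manip.snapshot(name): name is "scene" or "top" or "wrist"; returns the picture (384x512x3 uint8, red, green, blue); there is no depth.
- manip.camera_params(name): a dict with "fx", "fy", "cx", "cy" (pixels), "pose" (4x4, takes a point from camera to world coordinates). Camera axes: x right, y up, looking along -z (the intrinsics and any distortion apply to the point x, -y, -z); pixel columns grow to the right and rows downward; lengths in m; the calibration is good to about 2 mm. A picture is of the moment at which its call begins: read the wrist's pose just before it. camera_params takes no time and is no camera call; for the wrist camera it gives the pose at the moment of the call.
- manip.sign_off(): hands the job in, once; it reports no verdict.
The state is a dict: "t": time; "q": joint angles; "qd": joint speeds; "tau": joint torques, N m; "tcp_pos": TCP position; "tool_rot": TCP orientation; "force": force on the tool from outside, world axes, zero at the start; "ft_torque": the same for the moment, N m; "finger_gap": opening from 0.0 (shut) to 1.0 (fully open).
Only numpy, scipy, OpenCV 4.12 (cv2) and the standard library are available. Lean on these libraries where they do the work, as an engineer would, in place of code of your own. Each camera call takes 0.05 s, during which the arm holds its last target. There are 200 camera calls.

TASK

Take the longer of the two clipper guards from the turntable, set it over the head of the clipper that stands in the bench clamp, and press it straight down, without ramming it, until it snaps fully home on the clipper's shoulder. Then prove that it holds: pull straight up on it with a rising force to 10 N, keep it at 10 N for a good two seconds, never exceeding 15 N, then ease off, let go and leave the guard on the clipper. Leave everything else as it lies.

Things in the scene. Friction and masses are not known exactly. Their poses are not given: they have to be found in the camera images.
- long_guard: The longer clipper guard, black plastic, 30 g, standing mouth down on the turntable. Collar 28 (x) by 48 (y) mm and 25 mm high, open below, walls 3 mm, cavity 22.4 by 42.4 mm; comb teeth above narrow to 11 by 43 mm at 58 mm over the rim. Origin: centre of the rim (underside); z up, y along its width. Take it across x by the long faces of the collar. Fits the clipper either way round.
- long_guard_window (a point): On the long guard: centre of the window in its +y side wall, 12.5 mm over the rim; another in the -y wall. Windows are 12 mm long (x) and reach from 6 to 19 mm over the rim; the clipper's catches spring out into them.
- short_guard: The shorter guard: same collar, but only 40 mm high in all; also stands mouth down on the turntable. Origin and axes as for the long one. To be left where it is.
- clipper_stand: Hair clipper standing blade up, clamped in a steel bench stand that is screwed down (foot 120 by 100 mm); immovable, 170 mm high in all. Origin: centre of the foot's underside; y along the width of the blade.
- seat (a point): Centre of the clipper's flat, rigid shoulder (36 by 53 mm), 140 mm above the foot's underside, axes as the stand. Home is the guard's rim on this shoulder, its origin at this point, widths (y) parallel. The head rises from here: 20 (x) by 40 (y) mm for 18 mm, then a wedge to the blade edge, 5 by 36 mm, at 28 mm, with blade teeth to 30 mm.
- catches: Two sprung steel catches, one on each y side of the head, tips 10.2 mm above the shoulder and 4.4 mm out. Origin as seat. A guard coming down meets them with its rim 17 to 19 mm above the shoulder; they resist with up to 14 N and let it snap home once the rim is 4 mm away. Pulled up, it rises 1.5 to 2 mm freely, then they hold it stiffly (about 15 N per mm); above 20 N it may tear off.
- susan_base: Foot of the turntable (lazy susan), fixed. Origin: centre of its underside. On it a round bamboo top, 300 mm across, whose upper face is 30 mm above this origin; it turns stiffly.
- comb: Steel comb, 190 mm long (y), 25 mm wide, 5 mm thick, lying on the turntable. Leave alone.
- pin_brush: Orange pin brush lying pins up on the mat, 220 mm long (x), 62 mm wide, 32 mm high. Leave alone.
- tub: Closed white tub, 92 mm across, 72 mm high, on the mat. Leave alone.
Things that resemble listed ones, but are neither listed nor needed, are in the scene too. Leave any pink, turquoise or white look-alike of the long_guard alone.

How it is judged:
By the outcome, as a careful person would: the job done as asked, in the order asked, and still so for the second after the job is handed in, with the robot touching nothing.
It also fails if it takes over 72 s, if anything falls off the work surface, if the arm or the gripper's body presses on something with over 40 N, if the wrist force passes 120 N, or if a joint passes its speed limit or range.

## Working session

There is one attempt and no reset: what is moved stays moved. The work goes in short steps, Python scripts to look and compute and a shell command to move; the robot and the scene stay as the last step left them, time stands still between calls to the robot, and variables do not carry over. Pictures are saved under pics/ and viewed, on a budget of 10 in all, crops included, one or two more only if the job needs it, and the job is handed in when it is done.

```bash
mkdir -p pics
cat > h.py <<'E'
import numpy as np, cv2
from station import manip
def snap(n,f):
    p=manip.camera_params(n); im=manip.snapshot(n); cv2.imwrite('pics/'+f+'.png',im[:,:,::-1]); 
    np.save('pics/'+f+'.npy',np.array([p['fx'],p['fy'],p['cx'],p['cy']]+list(np.array(p['pose']).ravel()))); return im
def P(f):
    a=np.load('pics/'+f+'.npy'); return a[:4],a[4:].reshape(4,4)
def px2w(f,u,v,z):
    k,T=P(f); d=T[:3,:3]@np.array([(u-k[2])/k[0],-(v-k[3])/k[1],-1]); o=T[:3,3]; return o+d*(z-o[2])/d[2]
def w2px(f,w):
    k,T=P(f); c=T[:3,:3].T@(np.array(w)-T[:3,3]); return np.array([k[2]+k[0]*c[0]/-c[2],k[3]-k[1]*c[1]/-c[2]])
E
python3 - <<'E'
from h import *
print(manip.sense())
for n in('scene','top','wrist'):
    snap(n,n+'0'); print(n,{k:np.round(v,3).tolist() for k,v in manip.camera_params(n).items() if not isinstance(v,str)})
print(manip.tcp_to_grasp)
a=cv2.imread('pics/scene0.png');b=cv2.imread('pics/top0.png')
cv2.imwrite('pics/top0x.png',cv2.resize(b,(800,600),interpolation=cv2.INTER_CUBIC))
cv2.imwrite('pics/scene0x.png',cv2.resize(a,(800,600),interpolation=cv2.INTER_CUBIC))
E
```

```text
{'t': 0.0, 'q': array([-1.36149919e+00,  5.28468702e-01,  1.43389016e+00,  1.83873936e-07,
        1.18136967e+00, -1.78499643e-01]), 'qd': array([-0.0015567 ,  0.00044992,  0.00097915,  0.00088129,  0.00206831,
       -0.00031173]), 'tau': array([-6.96290917e-04, -4.42350662e+01, -1.78028476e+01, -2.93299381e-04,
        8.45925591e-03,  1.36216499e-05]), 'tcp_pos': array([ 0.23622314, -0.57788243,  0.23033591]), 'tool_rot': array([ 9.81259977e-01,  1.92685540e-01, -1.63592524e-05, -1.06781290e-03]), 'force': array([ 0.28688893, -0.90430984,  0.60312483]), 'ft_torque': array([-0.02959452, -0.01043965, -0.01449512]), 'finger_gap': 0.9992660651201407}
scene {'fx': 493.194, 'fy': 493.194, 'cx': 248.808, 'cy': 188.479, 'pose': [[-0.814, -0.386, 0.434, 1.341], [0.58, -0.52, 0.627, 1.118], [-0.016, 0.762, 0.647, 1.207], [0.0, 0.0, 0.0, 1.0]]}
top {'fx': 497.778, 'fy': 497.778, 'cx': 254.37, 'cy': 191.534, 'pose': [[-0.024, 0.984, -0.177, 0.251], [-1.0, -0.025, -0.003, 0.106], [-0.007, 0.177, 0.984, 2.077], [0.0, 0.0, 0.0, 1.0]]}
wrist {'fx': 273.363, 'fy': 273.363, 'cx': 248.886, 'cy': 189.484, 'pose': [[0.38, 0.894, 0.24, 0.296], [-0.925, 0.367, 0.096, -0.553], [-0.002, -0.258, 0.966, 0.371], [0.0, 0.0, 0.0, 1.0]]}
0.0187
```

View pics/top0x.png

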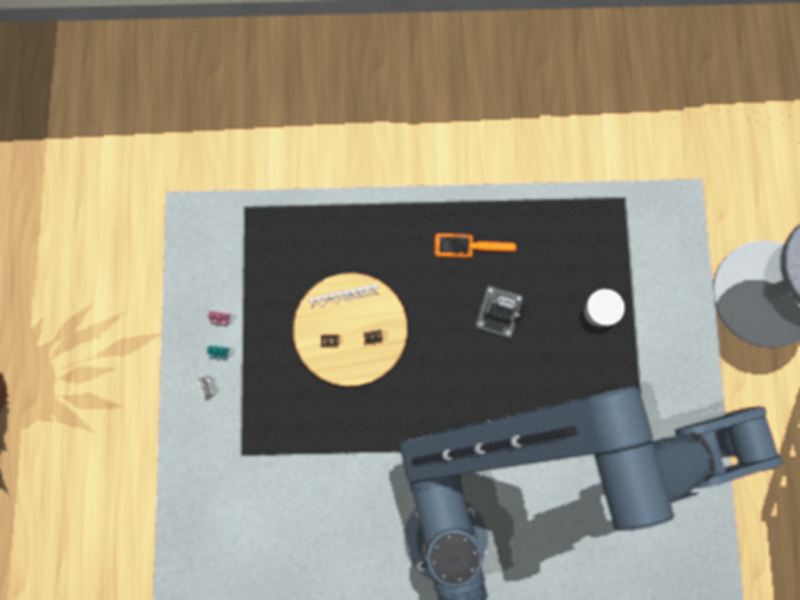

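View pics/scene0x.png

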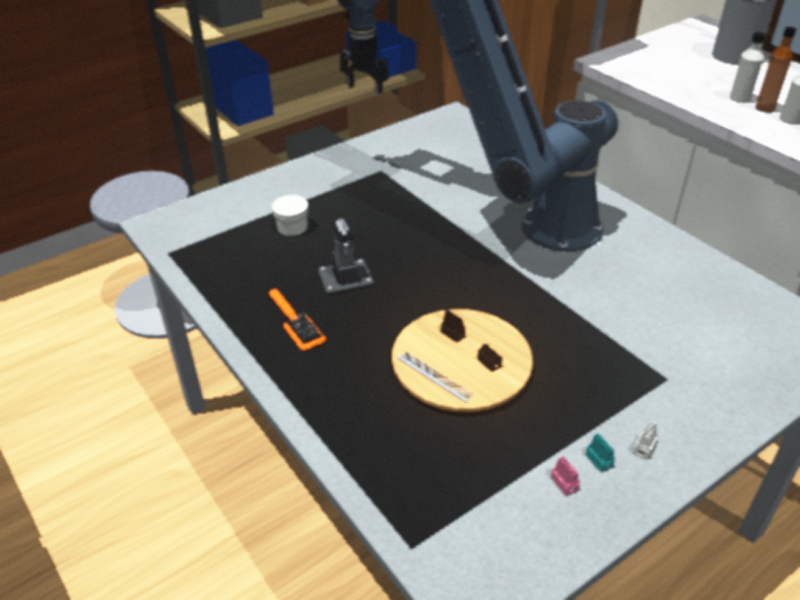

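The two candidates are at top0x (329,340)/(373,337), which are scene0x (489,357)/(453,326). In the scene view, the one nearer the clipper, scene (453,326) = top (373,337), looks taller. I'll confirm that in an enlarged crop.

Run:
```python
from h import *
a=cv2.imread('pics/scene0.png');b=cv2.imread('pics/top0.png')
def c(im,u,v,w,h,s): return cv2.resize(im[v:v+h,u:u+w],None,fx=s,fy=s,interpolation=cv2.INTER_CUBIC)
# top guards: cols 196..246 rows 204..229 ; clipper 300..340, 178..218
A=c(b,198,200,50,37,8); B=c(b,300,178,50,37,8); C=c(a,275,190,60,56,6.667)[:300]; D=c(a,195,130,50,60,5)
D=cv2.copyMakeBorder(D,0,0,0,150,0); 
cv2.imwrite('pics/comp.png',np.vstack([np.hstack([A[:296,:400],B[:296,:400]]),np.hstack([C[:300,:400],D[:300,:400]])]))
for n,u,v,z in[('long',373,337,.06),('short',329,340,.05),('disc',350,329,.03),('clip',503,306,.15)]: print(n,px2w('top0',u/1.5625,v/1.5625,z).round(3))
for n,u,v,z in[('long',453,326,.06),('short',489,357,.05),('clip',343,226,.17)]: print(n,px2w('scene0',u/1.5625,v/1.5625,z).round(3))
```

```text
long [0.516 0.179 0.06 ]
short [0.512 0.295 0.05 ]
disc [0.543 0.24  0.03 ]
clip [ 0.574 -0.153  0.15 ]
long [0.521 0.177 0.06 ]
short [0.513 0.289 0.05 ]
clip [ 0.588 -0.152  0.17 ]
```

View pics/comp.png

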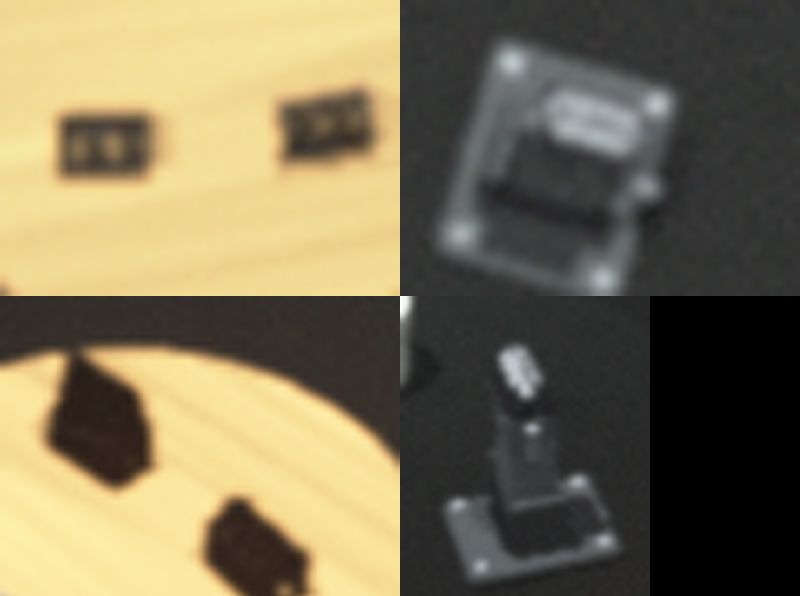

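Crop: the guard at upper left of the scene crop (top crop ~(325,127)) is clearly taller, with a long taper, so it is the long guard at about (0.517, 0.178), turned about +8°. The squat one, top crop (105,147), is the short guard. The clipper is at about (0.58,-0.15), turned about -14°. Next I swing over and look with the wrist camera.

```bash
python3 -m crank '[[[1.5,-1.6,0],-4],[[4,-4.4,0],-12],[[7,-7.6,0],-20],[[10,-11,0],-28],[[13,-14.3,0],-36],[[16,-17.6,0],-44],[[19,-20.8,0],-52],[[22,-24,0],-60],[[25,-27.2,0],-68],[[28,-30.5,0],-76]]'
python3 - <<'E'
from h import *
s=manip.sense();from scipy.spatial.transform import Rotation as R
M=R.from_quat(s['tool_rot']).as_matrix();print(s['t'],s['tcp_pos'],M.round(3),s['force'])
print(100*M.T@(np.array([.517,.178,.23])-s['tcp_pos']), np.degrees(np.arctan2(M[1,0],M[0,0])))
E
```

```text
t: 1.15
tcp_pos: [0.3806, -0.1887, 0.2314]
tool_rot: [0.653, 0.758, 0.0, 0.0]
force: [0.5, 1.0, -1.3]
finger_gap: 1.002
1.15 [ 0.38056438 -0.18872314  0.23135236] [[-0.148  0.989  0.   ]
 [ 0.989  0.148 -0.   ]
 [-0.     0.    -1.   ]] [ 0.53065992  0.9761186  -1.33575935]
[34.24847179 18.92214897  0.13477745] 98.51333625396035
```

```bash
python3 -m crank '[[[4,2.2,0],0],[[8,4.4,0],0],[[12,6.6,0],0],[[16,8.9,0],0],[[20,11.1,0],0],[[24,13.3,0],0],[[28,15.5,0],0],[[31,17.2,0],0],[[33,18.4,0],0],[[34,18.9,0],0]]'
python3 -m crank '[[[0,0,0],0],[[0,0,0],0],[[0,0,0],0]]'
python3 - <<'E'
from h import *
im=snap('wrist','w1'); cv2.imwrite('pics/w1x.png',cv2.resize(im[:,:,::-1],(800,600),interpolation=cv2.INTER_CUBIC)); print(manip.sense()['force'])
for z in(.03,.055,.088): print(z,(w2px('w1',[.517,.178,z])*1.5625).round())
E
```

```text
t: 2.15
tcp_pos: [0.5192, 0.1752, 0.2311]
tool_rot: [0.654, 0.757, 0.0, 0.0]
force: [0.0, -0.6, -1.0]
finger_gap: 0.999
t: 2.45
tcp_pos: [0.5181, 0.172, 0.2312]
tool_rot: [0.655, 0.755, -0.0, -0.0]
force: [-0.2, -0.0, -1.3]
finger_gap: 1.006
[-0.46617412  0.91656049  0.07813726]
0.03 [389. 258.]
0.055 [389. 264.]
0.088 [389. 273.]
```

View pics/w1x.png

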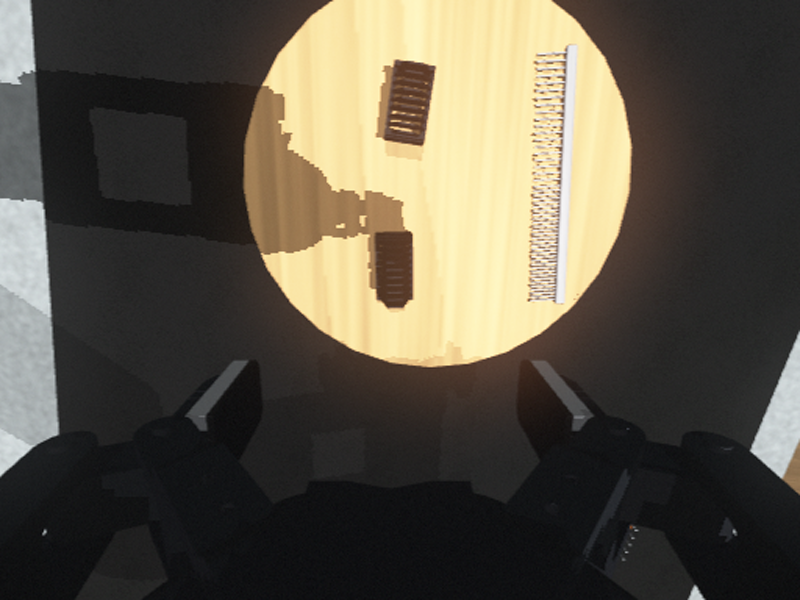

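The long guard is at (394,268), between the fingers' line and nearly aligned with it. The short one is at (409,103) and the comb to the right. I'll zoom in for pixel edges.

Run:
```python
from h import *
b=cv2.imread('pics/w1.png')[140:205,225:281]
b=np.clip(b.astype(float)*1.8,0,255).astype(np.uint8)
cv2.imwrite('pics/w1c.png',cv2.resize(b,None,fx=9,fy=9,interpolation=cv2.INTER_CUBIC))
```

```text
(no output)
```

View pics/w1c.png

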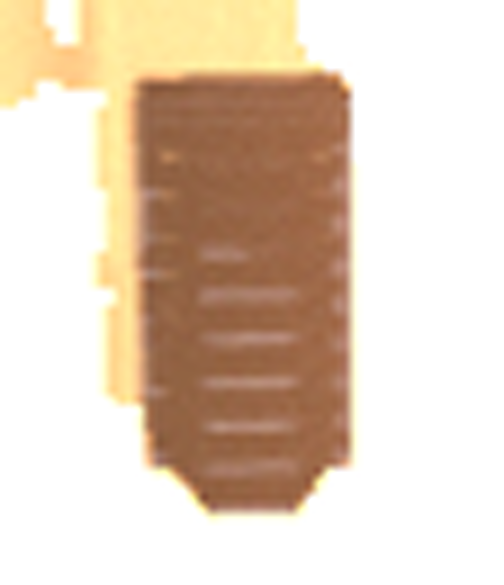

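```bash
cat > m.py <<'E'
from h import *
from scipy.optimize import least_squares
from scipy.spatial.transform import Rotation as R
def tool():
    s=manip.sense(); return s,R.from_quat(s['tool_rot']).as_matrix()
def fit(f,pts,x0):
    # pts: (u,v),(local xyz) ; x0 = x,y,yaw ; base z included in local
    pr=lambda x,l: w2px(f,[x[0]+l[0]*np.cos(x[2])-l[1]*np.sin(x[2]),x[1]+l[0]*np.sin(x[2])+l[1]*np.cos(x[2]),l[2]])
    g=lambda x: np.concatenate([pr(x,l)-np.array(p) for p,l in pts])
    r=least_squares(g,x0,x_scale=[.01,.01,.1]); return r.x,r.fun.reshape(-1,2)
E
python3 - <<'E'
from m import *
# tool x ~ +y guard, image left = -tool y = -x guard
c=lambda u,v:(225+u/9-.5,140+v/9-.5)
pts=[(c(137,80),(-.014,.024,.03)),(c(345,75),(.014,.024,.03)),(c(150,465),(-.014,-.024,.055)),(c(350,465),(.014,-.024,.055)),(c(210,512),(-.0055,-.0215,.088)),(c(297,512),(.0055,-.0215,.088))]
x,r=fit('w1',pts,[.517,.178,.14]); print(x,np.degrees(x[2]),r.round(2))
s,M=tool(); ang=np.degrees(np.arctan2(M[1,0],M[0,0])); print(ang)
print('cm',100*M.T@(np.array([x[0],x[1],.2])-s['tcp_pos']),'spin',ang-90-np.degrees(x[2]))
E
```

```text
[0.52063178 0.17588311 0.16533681] 9.473101129908857 [[ 0.38  0.13]
 [-0.22  0.2 ]
 [-0.53 -0.14]
 [ 0.56 -0.62]
 [-0.33  0.3 ]
 [ 0.16  0.09]]
98.12670427133986
cm [0.3563243  0.29258594 3.13122044] spin -1.3463968585689958
```

```bash
python3 -m crank '[[[0.2,0.2,1],-0.7],[[0.36,0.3,3],-1.3],[[0.36,0.3,6],-1.3],[[0.36,0.3,9],-1.3],[[0.36,0.3,12],-1.3],[[0.36,0.3,14],-1.3],[[0.36,0.3,15.5],-1.3],[[0.36,0.3,16],-1.3],[[0.36,0.3,16],-1.3],[[0.36,0.3,16],-1.3]]'
python3 - <<'E'
from m import *
im=snap('wrist','w2'); b=np.clip(im[:,:,::-1].astype(float)*1.6,0,255).astype(np.uint8); cv2.imwrite('pics/w2x.png',cv2.resize(b,(800,600),interpolation=cv2.INTER_CUBIC))
s,M=tool(); ang=np.degrees(np.arctan2(M[1,0],M[0,0])); print(ang-90-9.47,100*M.T@(np.array([.5206,.1759,.034])-s['tcp_pos']),s['force'])
E
```

```text
t: 3.5
tcp_pos: [0.5216, 0.1771, 0.0718]
tool_rot: [0.646, 0.763, 0.0, 0.0]
force: [-0.3, 0.4, -0.1]
finger_gap: 0.998
0.043533801972413855 [-0.10250132 -0.14804567  3.80634959] [ 0.79722155 -0.41022746  0.2260154 ]
```

View pics/w2x.png

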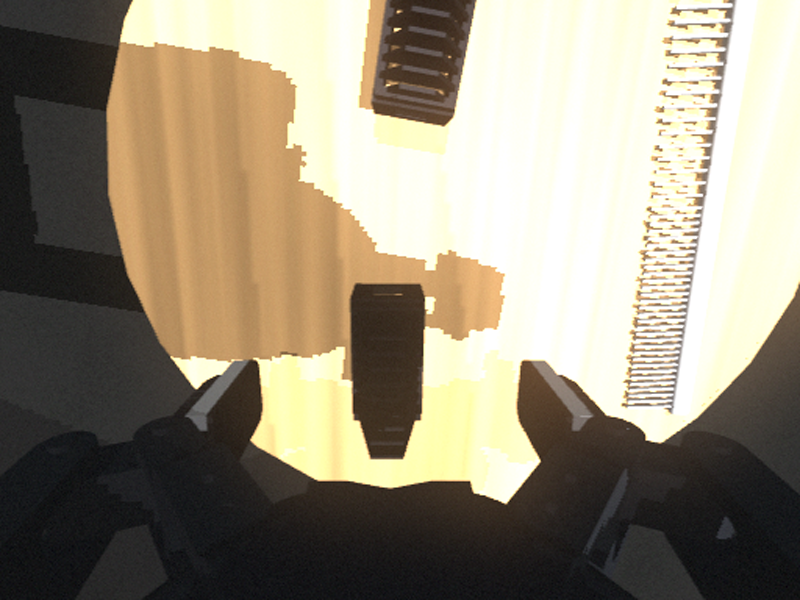

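The guard sits centred between the fingers (388 against 390), with the short guard and comb clear. I'll refine the fit from here.

Run:
```python
from m import *
c=lambda u,v:(u/1.5625-.5,v/1.5625-.5)
pts=[(c(351,287),(-.014,.024,.03)),(c(424,285),(.014,.024,.03)),(c(354,419),(-.014,-.024,.055)),(c(422,419),(.014,-.024,.055)),(c(370,458),(-.0055,-.0215,.088)),(c(406,458),(.0055,-.0215,.088))]
x,r=fit('w2',pts,[.517,.178,.14]); print(x,np.degrees(x[2]),r.round(2))
s,M=tool(); ang=np.degrees(np.arctan2(M[1,0],M[0,0]))
print('cm',100*M.T@(np.array([x[0],x[1],.034])-s['tcp_pos']),'spin',ang-90-np.degrees(x[2]))
```

```text
[0.52095679 0.17440597 0.17516849] 10.036414957633198 [[ 2.9   0.38]
 [-3.02  1.34]
 [ 0.12 -2.37]
 [ 0.14 -2.69]
 [ 0.97  1.41]
 [-1.09  1.25]]
cm [-0.25574623 -0.13755058  3.80637959] spin -0.5228811556607837
```

```bash
python3 -m crank '[[[-0.15,-0.15,0.8],0],[[-0.15,-0.15,1.8],0],[[-0.15,-0.15,2.8],0],[[-0.15,-0.15,3.5],0],[[-0.15,-0.15,3.7],0],[[-0.15,-0.15,3.7],0],[[-0.15,-0.15,3.7],0]]'
python3 -m crank '[[[0,0,0],0],[[0,0,0],0],[[0,0,0],0],[[0,0,0],0],[[0,0,0],0],[[0,0,0],0],[[0,0,0],0],[[0,0,0],0]]' 1.5 50
```

```text
t: 4.25
tcp_pos: [0.5201, 0.1755, 0.0343]
tool_rot: [0.646, 0.763, 0.0, 0.0]
force: [0.5, 0.5, -0.1]
finger_gap: 1.0
t: 5.05
tcp_pos: [0.5202, 0.1755, 0.0347]
tool_rot: [0.646, 0.763, 0.0, 0.0]
force: [-0.5, -0.0, 5.3]
finger_gap: 0.322
```

```bash
python3 -m crank '[[[0,0,-0.3],0],[[0,0,-1],0],[[0,0,-3],0],[[0,0,-6],0],[[0,0,-10],0],[[0,0,-14],0],[[0,0,-18],0],[[0,0,-21],0],[[0,0,-23],0],[[0,0,-23.5],0]]'
python3 - <<'E'
from m import *
s,M=tool(); ang=np.degrees(np.arctan2(M[1,0],M[0,0]))
print(s['force'],ang,100*M.T@(np.array([.56,-.26,.27])-s['tcp_pos']))
E
```

```text
t: 6.05
tcp_pos: [0.521, 0.1757, 0.2722]
tool_rot: [0.646, 0.763, 0.002, 0.002]
force: [-0.6, -0.3, -1.3]
finger_gap: 0.324
[-0.57926082 -0.26874461 -1.28328351] 99.52544803537624 [-43.61163953  -3.36815602   0.20865516]
```

```bash
python3 -m crank '[[[-1.5,-0.1,0],2],[[-5,-0.4,0],4],[[-9,-0.7,0],6],[[-13,-1,0],9],[[-17,-1.3,0],12],[[-21,-1.6,0],15],[[-25,-1.9,0],18],[[-29,-2.2,0],20],[[-33,-2.5,0],22],[[-36,-2.8,0],23.5]]'
python3 - <<'E'
from m import *
s,M=tool(); ang=np.degrees(np.arctan2(M[1,0],M[0,0]))
print(s['force'],ang,100*M.T@(np.array([.56,-.26,.27])-s['tcp_pos']))
E
```

```text
t: 7.05
tcp_pos: [0.5503, -0.1874, 0.2669]
tool_rot: [0.789, 0.614, -0.001, -0.002]
force: [0.6, 0.2, -0.6]
finger_gap: 0.322
[ 0.55138272  0.23020493 -0.63398318] 75.75389784647453 [-6.80200429  2.72358148 -0.32565089]
```

```bash
python3 -m crank '[[[-1.5,1,0],0],[[-4,2,0],0],[[-5,2.7,0],0],[[-5.5,2.7,0],0],[[-5.5,2.7,0],0],[[-5.5,2.7,0],0],[[-5.5,2.7,0],0]]'
python3 - <<'E'
from m import *
im=snap('wrist','w3'); b=np.clip(im[:,:,::-1].astype(float)*2.5,0,255).astype(np.uint8); cv2.imwrite('pics/w3x.png',cv2.resize(b,(800,600),interpolation=cv2.INTER_CUBIC))
s,M=tool();print(s['tcp_pos'],np.degrees(np.arctan2(M[1,0],M[0,0])))
E
```

```text
t: 7.75
tcp_pos: [0.5646, -0.2427, 0.2694]
tool_rot: [0.788, 0.616, 0.0, -0.0]
force: [-0.2, -0.2, -0.1]
finger_gap: 0.324
[ 0.56468766 -0.24288428  0.26948094] 76.0961849427333
```

View pics/w3x.png

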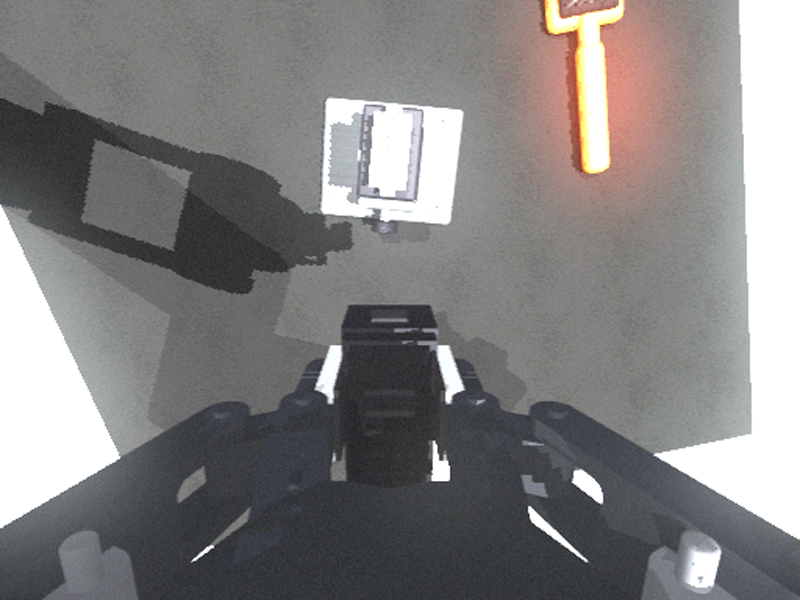

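The clipper is at about (390,150), with its shoulder a purple rectangle and its head white. The held guard is at about (390,310). I'll crop both.

Run:
```python
from h import *
b=cv2.imread('pics/w3.png').astype(float)
f=lambda im,s:np.clip(im*s,0,255).astype(np.uint8)
A=cv2.resize(f(b[55:155,200:300],1.3),None,fx=6,fy=6,interpolation=cv2.INTER_CUBIC)
B=cv2.resize(f(b[185:235,210:290],4),(800-600,125),interpolation=cv2.INTER_CUBIC)
B=np.vstack([B,np.zeros((475,200,3),np.uint8)])
cv2.imwrite('pics/w3c.png',np.hstack([A,B]))
```

```text
(no output)
```

View pics/w3c.png

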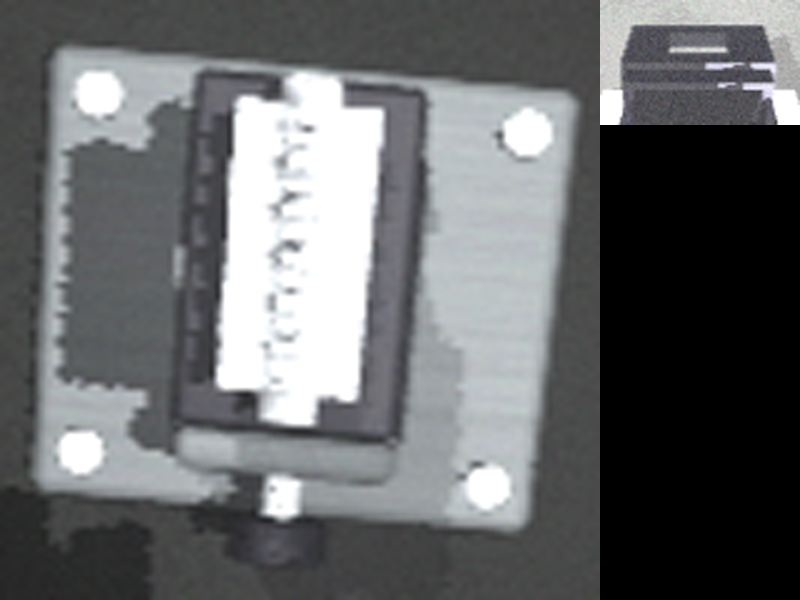

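Run:
```python
from m import *
c=lambda u,v:(200+u/6-.5,55+v/6-.5)
S=[(c(200,72),(-.018,.0265,.14)),(c(427,92),(.018,.0265,.14)),(c(395,438),(.018,-.0265,.14)),(c(178,420),(-.018,-.0265,.14))]
H=[(c(235,100),(-.01,.02,.158)),(c(382,108),(.01,.02,.158)),(c(358,400),(.01,-.02,.158)),(c(217,388),(-.01,-.02,.158))]
for n,p in(('sh',S),('head',H),('both',S+H)):
    x,r=fit('w3',p,[.58,-.15,-.24]); print(n,x.round(4),np.degrees(x[2]).round(2),r.round(1).tolist())
s,M=tool(); tp=s['tcp_pos']; ang=np.degrees(np.arctan2(M[1,0],M[0,0])); print(tp,ang)
gz=tp[2]-.0047
d=lambda u,v:(210+u/2.5-.5,185+v/2.5-.5)
l=px2w('w3',*d(32,26),gz);r=px2w('w3',*d(168,26),gz)
print('rim +y corners, tool frame mm',1000*M.T@(l-tp),1000*M.T@(r-tp), 'seam yaw',np.degrees(np.arctan2((r-l)[1],(r-l)[0])))
print('move cm',100*M.T@(np.array([x[0],x[1],.2])-tp),'spin',ang-90-np.degrees(x[2]))
```

```text
sh [ 0.5842 -0.1626 -0.3223] -18.47 [[-0.7, -0.7], [0.8, -0.6], [0.5, 0.8], [-0.6, 0.7]]
head [ 0.5839 -0.1625 -0.3146] -18.03 [[0.5, -0.1], [-0.7, 0.4], [-0.5, -0.3], [0.6, 0.0]]
both [ 0.584  -0.1625 -0.3195] -18.31 [[-0.9, -0.7], [0.5, -0.7], [0.4, 0.8], [-0.7, 0.8], [0.8, -0.2], [-0.4, 0.5], [-0.5, -0.2], [0.7, -0.0]]
[ 0.56468766 -0.24288428  0.26948094] 76.0961849427333
rim +y corners, tool frame mm [ 23.87147617 -15.4070149    4.70964304] [23.92521021 14.65013148  4.70435128] seam yaw -13.801385813925764
move cm [ 8.26183235 -0.05060323  6.95049932] spin 4.403622878807333
```

Shoulder and head fits agree (0.584,-0.1625, -18.3°), and the guard is centred in the grip to within 0.5 mm. Moving over the head.

```bash
python3 -m crank '[[[0.8,0,0],2],[[2.5,0,0],4.4],[[4.5,0,0],4.4],[[6.3,0,0],4.4],[[7.6,0,0],4.4],[[8.25,0,0.5],4.4],[[8.25,0,2],4.4],[[8.25,0,4],4.4],[[8.25,0,5.5],4.4],[[8.25,0,6],4.4]]'
python3 -m crank '[[[0,0,0],0],[[0,0,0],0],[[0,0,0],0]]'
python3 - <<'E'
from m import *
s,M=tool(); ang=np.degrees(np.arctan2(M[1,0],M[0,0]))
print(s['force'],'remain cm',100*M.T@(np.array([.584,-.1625,.1447])-s['tcp_pos']),'spin',ang-90+18.31)
im=snap('wrist','w4'); b=np.clip(im[:,:,::-1].astype(float)*2,0,255).astype(np.uint8); cv2.imwrite('pics/w4x.png',cv2.resize(b[80:330,130:380],(600,600),interpolation=cv2.INTER_CUBIC))
E
```

```text
t: 8.8
tcp_pos: [0.5835, -0.1636, 0.2072]
tool_rot: [0.811, 0.585, -0.001, -0.002]
force: [0.3, -1.2, -0.4]
finger_gap: 0.324
t: 9.1
tcp_pos: [0.5853, -0.1644, 0.2103]
tool_rot: [0.811, 0.585, 0.0, 0.001]
force: [-0.2, 0.2, 0.1]
finger_gap: 0.321
[-0.21156583  0.20157431  0.12111181] remain cm [ 0.14197465 -0.19801246  6.55670147] spin -0.07681542387506468
```

View pics/w4x.png

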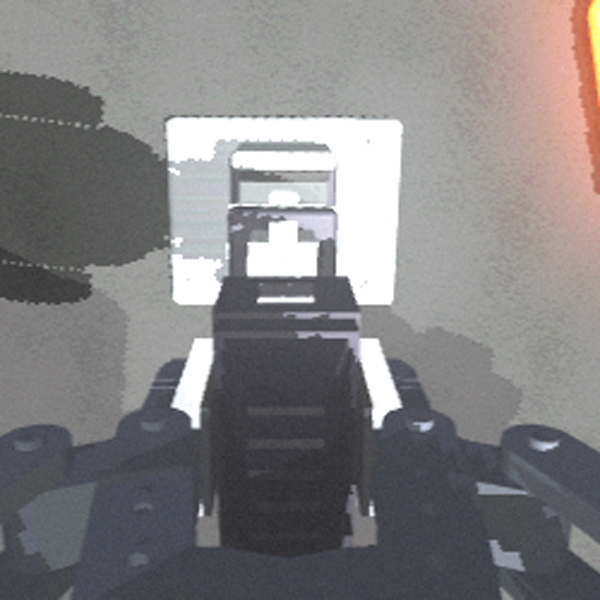

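Head, catch (283,235) and shoulder edge (230–335,208) line up with the guard rim (220–355,280). Quick numeric check against these edges.

Run:
```python
from m import *
s,M=tool(); tp=s['tcp_pos']
d=lambda u,v:(130+u/2.4-.5,80+v/2.4-.5)
for n,u,v,z in[('shL',230,208,.14),('shR',337,208,.14),('rimL',219,279,tp[2]-.0047),('rimR',357,279,tp[2]-.0047),('headL',247,245,.158),('headR',320,245,.158)]: print(n,(1000*M.T@(px2w('w4',*d(u,v),z)-tp)).round(1))
print(tp,'remain cm',100*M.T@(np.array([.584,-.1625,.1447])-tp))
```

```text
shL [ 28.  -18.9  70.2]
shR [28.1 15.9 70.3]
rimL [ 23.1 -16.1   4.7]
rimR [23.2 15.7  4.7]
headL [ 19.9 -12.5  52.2]
headR [19.9  9.6 52.3]
[ 0.58525073 -0.16435857  0.21026745] remain cm [ 0.13888854 -0.19008979  6.55634505]
```

```bash
python3 -m crank '[[[0.07,-0.07,0.2],0],[[0.14,-0.14,0.6],0],[[0.14,-0.14,1.2],0],[[0.14,-0.14,1.8],0],[[0.14,-0.14,2.4],0],[[0.14,-0.14,2.8],0],[[0.14,-0.14,3],0],[[0.14,-0.14,3.2],0],[[0.14,-0.14,3.4],0],[[0.14,-0.14,3.5],0]]'
python3 -m crank '[[[0,0,0.1],0],[[0,0,0.2],0],[[0,0,0.3],0],[[0,0,0.4],0],[[0,0,0.5],0],[[0,0,0.6],0],[[0,0,0.7],0],[[0,0,0.8],0],[[0,0,0.8],0],[[0,0,0.8],0]]'
```

```text
t: 10.15
tcp_pos: [0.5838, -0.1623, 0.1743]
tool_rot: [0.811, 0.585, 0.0, 0.0]
force: [-0.4, 0.2, -0.3]
finger_gap: 0.323
t: 11.15
tcp_pos: [0.5838, -0.1623, 0.1663]
tool_rot: [0.811, 0.585, -0.0, -0.0]
force: [0.3, 0.2, -0.4]
finger_gap: 0.323
```

```bash
python3 -m crank '[[[0,0,0.05],0],[[0,0,0.1],0],[[0,0,0.15],0],[[0,0,0.2],0],[[0,0,0.25],0],[[0,0,0.3],0],[[0,0,0.35],0],[[0,0,0.4],0],[[0,0,0.45],0],[[0,0,0.5],0]]'
python3 -m crank '[[[0,0,0.05],0],[[0,0,0.1],0],[[0,0,0.15],0],[[0,0,0.2],0],[[0,0,0.25],0],[[0,0,0.3],0],[[0,0,0.35],0],[[0,0,0.4],0]]'
```

```text
t: 12.15
tcp_pos: [0.584, -0.1627, 0.1618]
tool_rot: [0.811, 0.585, 0.0, 0.001]
force: [-1.5, -1.4, 4.4]
finger_gap: 0.324
t: 12.95
tcp_pos: [0.5847, -0.1624, 0.1584]
tool_rot: [0.811, 0.585, 0.001, 0.001]
force: [-0.6, -0.8, 7.3]
finger_gap: 0.322
```

```bash
python3 -m crank '[[[0,0,0.05],0],[[0,0,0.1],0],[[0,0,0.15],0],[[0,0,0.2],0],[[0,0,0.25],0],[[0,0,0.3],0],[[0,0,0.35],0],[[0,0,0.4],0]]'
python3 -m crank '[[[0,0,0.05],0],[[0,0,0.1],0],[[0,0,0.15],0],[[0,0,0.2],0],[[0,0,0.25],0],[[0,0,0.3],0]]'
```

```text
t: 13.75
tcp_pos: [0.5852, -0.1626, 0.1549]
tool_rot: [0.811, 0.585, 0.001, 0.002]
force: [0.2, -1.0, 9.4]
finger_gap: 0.321
t: 14.35
tcp_pos: [0.5838, -0.1622, 0.1502]
tool_rot: [0.811, 0.585, -0.0, -0.0]
force: [0.0, -0.9, 4.5]
finger_gap: 0.325
```

```bash
python3 -m crank '[[[0,0,0.04],0],[[0,0,0.08],0],[[0,0,0.12],0],[[0,0,0.16],0],[[0,0,0.2],0],[[0,0,0.2],0]]'
python3 -m crank '[[[0,0,0.04],0],[[0,0,0.08],0],[[0,0,0.12],0],[[0,0,0.16],0],[[0,0,0.2],0],[[0,0,0.2],0]]'
```

```text
t: 14.95
tcp_pos: [0.5837, -0.1622, 0.1475]
tool_rot: [0.811, 0.585, -0.0, -0.0]
force: [2.7, -2.0, -5.5]
finger_gap: 0.323
t: 15.55
tcp_pos: [0.5836, -0.1625, 0.1465]
tool_rot: [0.811, 0.585, -0.0, 0.0]
force: [0.2, -2.2, -0.5]
finger_gap: 0.324
```

```bash
python3 -m crank '[[[0,0,0.03],0],[[0,0,0.06],0],[[0,0,0.1],0],[[0,0,0.1],0]]'
python3 -m crank '[[[0,0,0.03],0],[[0,0,0.06],0],[[0,0,0.1],0],[[0,0,0.1],0]]'
```

```text
t: 15.95
tcp_pos: [0.5838, -0.162, 0.1454]
tool_rot: [0.811, 0.585, 0.0, -0.0]
force: [0.7, -0.3, 1.6]
finger_gap: 0.322
t: 16.35
tcp_pos: [0.5838, -0.1622, 0.1447]
tool_rot: [0.811, 0.585, 0.0, 0.0]
force: [-0.6, -0.3, 4.0]
finger_gap: 0.325
```

```bash
python3 -m crank '[[[0,0,0.03],0],[[0,0,0.06],0],[[0,0,0.1],0],[[0,0,0.1],0]]'
python3 -m crank '[[[0,0,0.03],0],[[0,0,0.06],0],[[0,0,0.1],0],[[0,0,0.1],0]]'
```

```text
t: 16.75
tcp_pos: [0.5838, -0.1622, 0.1447]
tool_rot: [0.811, 0.585, 0.0, 0.0]
force: [-2.0, 0.4, 10.7]
finger_gap: 0.326
t: 17.15
tcp_pos: [0.5838, -0.1622, 0.1447]
tool_rot: [0.811, 0.585, 0.0, 0.0]
force: [-4.7, 0.4, 14.2]
finger_gap: 0.321
```

Hard stop at z = 0.1447, which is the predicted home, so the guard is seated. Now I ease off and start the pull test.

```bash
python3 -m crank '[[[0,0,-0.1],0],[[0,0,-0.2],0],[[0,0,-0.3],0],[[0,0,-0.35],0],[[0,0,-0.4],0],[[0,0,-0.4],0]]'
python3 -m crank '[[[0,0,-0.02],0],[[0,0,-0.04],0],[[0,0,-0.06],0],[[0,0,-0.08],0],[[0,0,-0.08],0]]'
```

```text
t: 17.75
tcp_pos: [0.5838, -0.1622, 0.1459]
tool_rot: [0.811, 0.585, -0.0, -0.0]
force: [2.0, -0.1, -1.8]
finger_gap: 0.32
t: 18.25
tcp_pos: [0.5837, -0.1623, 0.1466]
tool_rot: [0.811, 0.585, -0.0, -0.0]
force: [3.3, -1.2, -7.1]
finger_gap: 0.321
```

```bash
python3 -m crank '[[[0,0,-0.01],0],[[0,0,-0.02],0],[[0,0,-0.03],0],[[0,0,-0.03],0],[[0,0,-0.03],0]]'
python3 - <<'E'
from m import *
import time
for i in range(3): print(manip.sense()['t'],manip.sense()['force'].round(2))
E
```

```text
t: 18.75
tcp_pos: [0.5837, -0.1623, 0.1469]
tool_rot: [0.811, 0.585, -0.0, -0.0]
force: [3.3, -2.7, -10.9]
finger_gap: 0.321
18.75 [  3.3   -2.73 -10.9 ]
18.75 [  3.3   -2.73 -10.9 ]
18.75 [  3.3   -2.73 -10.9 ]
```

```bash
for i in 1 2; do python3 -m crank '[[[0,0,0],0],[[0,0,0],0]]' | grep -E "^t|force"; done
```

```text
t: 18.95
tcp_pos: [0.5837, -0.1623, 0.147]
tool_rot: [0.811, 0.585, -0.0, -0.0]
force: [4.6, -2.6, -12.5]
t: 19.15
tcp_pos: [0.5837, -0.1623, 0.1471]
tool_rot: [0.811, 0.585, -0.0, -0.0]
force: [4.4, -2.1, -14.0]
```

The force creeps upward (controller integration), so I back it off at once.

```bash
python3 -m crank '[[[0,0,0.04],0]]' | grep -E "^t:|pos|force"
```

```text
t: 19.25
tcp_pos: [0.5837, -0.1623, 0.147]
force: [3.6, -1.6, -10.6]
```

```bash
python3 -m crank '[[[0,0,0],0]]' | grep -E "^t:|pos|force"
```

```text
t: 19.35
tcp_pos: [0.5837, -0.1623, 0.1471]
force: [4.4, -2.0, -11.6]
```

```bash
python3 -m crank '[[[0,0,0.015],0],[[0,0,0.015],0]]' | grep -E "^t:|pos|force"
```

```text
t: 19.55
tcp_pos: [0.5837, -0.1623, 0.147]
force: [2.4, -2.7, -11.3]
```

```bash
python3 -m crank '[[[0,0,0.01],0],[[0,0,0.01],0]]' | grep -E "^t:|pos|force"
```

```text
t: 19.75
tcp_pos: [0.5837, -0.1623, 0.147]
force: [2.2, -2.7, -9.2]
```

```bash
python3 -m crank '[[[0,0,-0.005],0],[[0,0,-0.005],0]]' | grep -E "^t:|pos|force"
```

```text
t: 19.95
tcp_pos: [0.5837, -0.1623, 0.147]
force: [1.4, -2.3, -8.4]
```

```bash
python3 -m crank '[[[0,0,0],0],[[0,0,0],0]]' | grep -E "^t:|pos|force"
```

```text
t: 20.15
tcp_pos: [0.5837, -0.1623, 0.147]
force: [1.3, -2.3, -8.5]
```

```bash
python3 -m crank '[[[0,0,-0.015],0],[[0,0,-0.015],0],[[0,0,-0.015],0]]' | grep -E "^t:|pos|force"
```

```text
t: 20.45
tcp_pos: [0.5837, -0.1623, 0.147]
force: [1.3, -2.9, -8.0]
```

```bash
python3 -m crank '[[[0,0,0],0],[[0,0,0],0]]' | grep -E "^t:|pos|force"
```

```text
t: 20.65
tcp_pos: [0.5837, -0.1623, 0.147]
force: [1.8, -1.5, -7.6]
```

```bash
python3 -m crank '[[[0,0,-0.02],0],[[0,0,-0.02],0],[[0,0,-0.02],0]]' | grep -E "^t:|pos|force|gap"; python3 -c "
from m import *
print(manip.sense()['tcp_pos'])"
```

```text
t: 20.95
tcp_pos: [0.5837, -0.1623, 0.147]
force: [1.6, -2.7, -8.9]
finger_gap: 0.324
[ 0.58369292 -0.16228254  0.14698718]
```

```bash
python3 -m crank '[[[0,0,0],0],[[0,0,0],0]]' | grep -E "^t:|force"; python3 -c "
from m import *
print(manip.sense()['tcp_pos'])"
```

```text
t: 21.15
force: [2.0, -2.9, -10.1]
[ 0.58371524 -0.16225954  0.14703517]
```

```bash
python3 -m crank '[[[0,0,0],0],[[0,0,0],0]]' | grep -E "^t:|force"
```

```text
t: 21.35
force: [2.2, -2.8, -9.6]
```

```bash
python3 -m crank '[[[0,0,0],0],[[0,0,0],0]]' | grep -E "^t:|force"
```

```text
t: 21.55
force: [1.7, -2.9, -10.3]
```

Nearly steady at about 10 N. I nudge it a little higher so it stays above 10 for the full hold.

```bash
python3 -m crank '[[[0,0,-0.01],0],[[0,0,-0.01],0],[[0,0,-0.01],0]]' | grep -E "^t:|force"
```

```text
t: 21.85
force: [2.0, -3.2, -12.4]
```

```bash
python3 -m crank '[[[0,0,0],0],[[0,0,0],0]]' | grep -E "^t:|force"
```

```text
t: 22.05
force: [1.8, -3.5, -12.5]
```

```bash
python3 -m crank '[[[0,0,0],0],[[0,0,0],0]]' | grep -E "^t:|force"
```

```text
t: 22.25
force: [2.5, -3.9, -13.9]
```

```bash
python3 -m crank '[[[0,0,0.015],0]]' | grep -E "^t:|force"
```

```text
t: 22.35
force: [2.1, -2.6, -11.6]
```

```bash
python3 -m crank '[[[0,0,0],0]]' | grep -E "^t:|force"
```

```text
t: 22.45
force: [1.6, -3.6, -13.0]
```

```bash
python3 -m crank '[[[0,0,0],0],[[0,0,0],0]]' | grep -E "^t:|force"
```

```text
t: 22.65
force: [1.6, -3.1, -12.9]
```

```bash
python3 -m crank '[[[0,0,0.005],0],[[0,0,0.005],0]]' | grep -E "^t:|force"
```

```text
t: 22.85
force: [2.7, -2.7, -13.2]
```

```bash
python3 -m crank '[[[0,0,0],0],[[0,0,0],0]]' | grep -E "^t:|force"
```

```text
t: 23.05
force: [1.6, -3.0, -12.4]
```

```bash
python3 -m crank '[[[0,0,0],0],[[0,0,0],0]]' | grep -E "^t:|force"
```

```text
t: 23.25
force: [1.7, -3.4, -11.8]
```

```bash
python3 -m crank '[[[0,0,0],0],[[0,0,0],0]]' | grep -E "^t:|force"
```

```text
t: 23.45
force: [1.3, -2.6, -12.1]
```

```bash
python3 -m crank '[[[0,0,0],0],[[0,0,0],0]]' | grep -E "^t:|force"
```

```text
t: 23.65
force: [1.7, -3.2, -11.1]
```

```bash
python3 -m crank '[[[0,0,0],0],[[0,0,0],0]]' | grep -E "^t:|force"
```

```text
t: 23.85
force: [1.8, -2.1, -11.2]
```

```bash
python3 -m crank '[[[0,0,0],0],[[0,0,0],0]]' | grep -E "^t:|force"
```

```text
t: 24.05
force: [1.0, -2.9, -11.4]
```

```bash
python3 -m crank '[[[0,0,0],0],[[0,0,0],0],[[0,0,0],0]]' | grep -E "^t:|force"
```

```text
t: 24.35
force: [0.9, -3.3, -11.9]
```

```bash
python3 -m crank '[[[0,0,0.02],0],[[0,0,0.04],0],[[0,0,0.06],0],[[0,0,0.1],0],[[0,0,0.14],0],[[0,0,0.18],0],[[0,0,0.22],0],[[0,0,0.22],0]]'; python3 -m crank '[[[0,0,0.03],0],[[0,0,0.05],0],[[0,0,0.05],0],[[0,0,0.05],0]]'
```

```text
t: 25.15
tcp_pos: [0.5846, -0.1622, 0.1457]
tool_rot: [0.811, 0.585, 0.001, 0.001]
force: [-0.6, 0.4, -0.3]
finger_gap: 0.326
t: 25.55
tcp_pos: [0.5843, -0.1624, 0.1447]
tool_rot: [0.811, 0.585, 0.0, 0.0]
force: [0.5, -0.6, 2.1]
finger_gap: 0.319
```

```bash
python3 -m crank '[[[0,0,0.03],0],[[0,0,0.03],0]]' ; python3 -m crank '[[[0,0,0],0],[[0,0,0],0],[[0,0,0],0],[[0,0,0],0],[[0,0,0],0],[[0,0,0],0],[[0,0,0],0]]' 8 20;  python3 -m crank '[[[0,0,-0.5],0],[[0,0,-2],0],[[0,0,-4],0],[[0,0,-7],0],[[0,0,-10],0],[[0,0,-12],0],[[-3,0,-12],0],[[-6,0,-12],0],[[-8,0,-12],0],[[-8,0,-12],0]]'; python3 -m crank '[[[0,0,0],0],[[0,0,0],0]]' | grep force
python3 - <<'E'
from m import *
im=snap('wrist','w5'); A=cv2.resize(np.clip(im[30:180,160:340,::-1].astype(float)*2.2,0,255).astype(np.uint8),(600,500),interpolation=cv2.INTER_CUBIC)
im=snap('scene','s5'); B=cv2.resize(np.clip(im[125:185,195:240,::-1].astype(float)*2,0,255).astype(np.uint8),(200,267),interpolation=cv2.INTER_CUBIC)
im=snap('top','t5'); C=cv2.resize(im[165:255,180:270,::-1],(200,200))
cv2.imwrite('pics/fin.png',np.hstack([A,np.vstack([B,C,np.zeros((33,200,3),np.uint8)])]))
E
```

```text
t: 25.75
tcp_pos: [0.5843, -0.1624, 0.1447]
tool_rot: [0.811, 0.585, 0.0, 0.001]
force: [0.2, -0.3, 5.2]
finger_gap: 0.323
t: 26.45
tcp_pos: [0.5838, -0.1622, 0.144]
tool_rot: [0.811, 0.585, 0.0, -0.0]
force: [-0.1, -1.0, -0.3]
finger_gap: 0.936
t: 27.45
tcp_pos: [0.558, -0.2407, 0.2646]
tool_rot: [0.812, 0.584, -0.0, 0.001]
force: [0.7, -0.3, 0.4]
finger_gap: 0.937
force: [0.6, 0.6, 0.4]
```

View pics/fin.png

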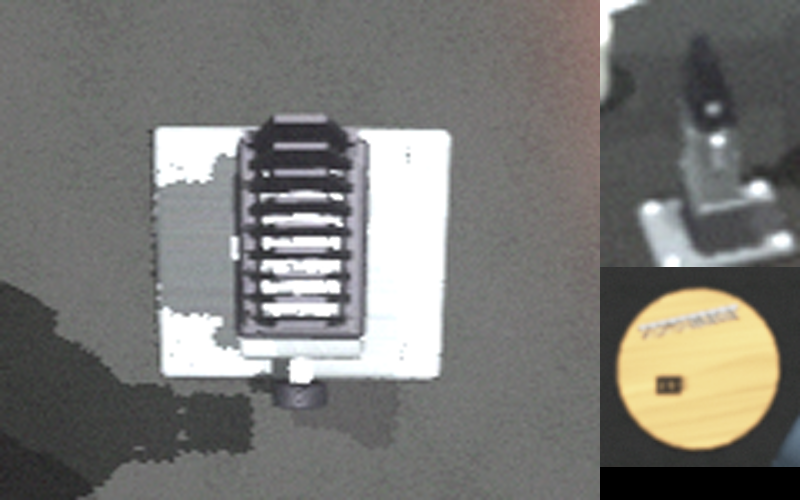

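The guard sits square on the shoulder (wrist crop 238–365, 140–340). The catch shows in its window at (712,108) in the scene crop. The short guard and comb are undisturbed and the arm is clear.

```bash
python3 -c "
from station import manip
print(manip.sense()['t']); manip.sign_off()"
```

```text
27.8
the job is handed in; nothing more can be done
```

The long guard is on the clipper, snapped fully home and left there. I handed the job in at 27.8 s.

- **Pressing on:** I pressed it straight down slowly. The highest catch force I read was about 9 N. It snapped, and then stopped hard on the shoulder at the expected height. I pressed it there to about 14 N to be sure it was seated.
- **Pull test:** The readings stayed between 10.3 and 13.9 N from 21.55 s to 24.35 s, which is 2.8 s. The highest reading in the whole test was 14.0 N.
- **Not smooth:** The pull did not rise in one clean ramp. At a fixed arm target the force crept up to 14 N, so I backed off. It sank to about 7.6 N before I raised it again for the hold. I only had force readings every 0.1–0.3 s, so I cannot rule out a brief value above 14 N between them. During the hold it ran closer to 12 N than exactly 10 N.
- **Last checks:** After easing off, the guard went back to the same home height, so it had not slipped in the grip. The final pictures show it square on the shoulder with a catch in its window. The short guard and comb lie as before; the brush and tub were not in those last crops, but I did not go near them. The arm is clear and reads about 0.6 N or less per axis.

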